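# Post the slide carton through the returns flap

### The job

The unopened carton of microscope slides goes back to the stores: push it through the sprung flap of the blue returns box so that it drops inside and the flap snaps shut behind it. Leave the timer and the small coverslip box where they are.

Things in the scene. Friction and masses are not known exactly. Their poses are not given: they have to be found in the camera images.
- carton_center (a point): Centre (14 mm above its underside) of the carton of slides: a closed white and dark-blue cardboard block, 30 mm wide along its own x, 80 mm long along its own y, 28 mm high, about 55 g. It lies flat on the bench; its own z points up. On the ledge, push it at or above mid-height of its rear end, as that end rises when it tips in.
- returns_box: Blue sheet-metal returns box fixed to the bench, 140 mm wide, 172 mm high. Origin on the bench below the flap's hinge, +x points through the flap into the box, z up; the ledge and the robot are on the -x side. Its roof, at z = 172 mm, begins at x = -5 mm: fingers pointing down cannot go in past it. Inside it is hollow down to a floor 8 mm above the bench, from x = -40 to 114 mm.
- ledge (a point): Point on the flat, smooth, slippery aluminium loading ledge in front of the flap: box x = -90 mm, y = 0, on its upper face 110 mm above the bench; axes as the box's. The ledge is 110 mm wide in y and reaches from box x = -167 to -40 mm. A carton laid lengthwise (its y along the box's x) with its middle here lies just in front of the closed flap.
- mouth (a point): Centre of the mouth that the flap closes: box x = -20 mm, y = 0, z = 135 mm; axes as the box's. The mouth is 96 mm wide and leans back 39 degrees, from the ledge's end (x = -40 mm, z = 110 mm) up to the hinge (x = 0, z = 160 mm). Behind it the box drops 100 mm: a carton pushed in lengthwise over the ledge until its rear end is level with x = -20 mm tips in and falls.
- flap (a joint): Orange flap, 90 mm wide and 63 mm high, closing the mouth, hung from a hinge along its upper edge. Angle in rad: 0 = shut, lower edge at the ledge's end; grows to 2.3 as the lower edge swings down and into the box. A spring shuts it: about 0.2 N at its lower edge starts it, about 0.6 N there holds it wide open. It does not open outwards.
- timer_center (a point): Middle of the white bench timer with coloured buttons, 62 x 66 x 21 mm, lying on the bench. A bystander.
- coverslips_center (a point): Middle of the small light-blue coverslip box, 27 x 27 x 14 mm, on the bench. A bystander.
Things that resemble listed ones, but are neither listed nor needed, are in the scene too. Leave any orange, purple or turquoise look-alike of the part that bears carton_center alone.

How it is judged (in metres and radians):
On the way:
1. the carton is in the mouth of the box and holds the flap open (value of joint flap above 0.4 rad and x of carton_center in the frame of returns_box between -0.08 and 0.09 m and z of carton_center in the frame of returns_box above 0.06 m and y of carton_center in the frame of returns_box between -0.06 and 0.06 m), for 0.05 s.
At the end, for the whole second after the job is handed in: The carton lies at rest inside the returns box, its middle under 80 mm above the bench; the flap is shut (within 0.08 rad); the timer and the coverslip box are within 30 mm of where they stood (x of carton_center in the frame of returns_box between -0.042 and 0.116 m and y of carton_center in the frame of returns_box between -0.07 and 0.07 m and z of carton_center in the frame of returns_box below 0.08 m and value of joint flap below 0.08 rad and distance of each of timer_center, coverslips_center from where it was at the start of the episode below 0.03 m and linear speed of slide_carton below 0.03 m/s); the robot touches nothing.
It fails at once if the timer is moved by more than 30 mm (distance of timer_center from where it was at the start of the episode above 0.03 m).
It fails at once if the coverslip box is moved by more than 30 mm (distance of coverslips_center from where it was at the start of the episode above 0.03 m).
It also fails if it takes over 51 s, if anything falls off the work surface, if the arm or the gripper's body presses on something with over 40 N, if the wrist force passes 120 N, or if a joint passes its speed limit or range.

### The arm

A 6-joint arm with a two-finger parallel gripper is mounted at the origin on a cart in front of the work surface, level with it; the furniture and walls round the work are solid. World frame = base frame: x ahead of the robot, y to its left, z up, the work surface at z = 0. Lengths are in mm, angles in degrees, forces in N, time in s.
With the tool pointing down it reaches from about 350 to 850 mm from the base axis. Payload 8.1 kg.
Tool frame: the origin (TCP) lies at the very end of the fingers, on their centre line; the grasp point (between the pads) lies 19 mm behind it; z points along the fingers, y is the direction in which the jaws open and shut (so a half turn about z gives the same grasp; the last joint's range is limited). The gripper opens to 85 mm and grips with 20 to 120 N. Pads are 22 mm wide; open, the fingers measure 114 mm over their backs; the gripper's body (76 mm by 85 mm) begins 54 mm behind the grasp point. The pads swing forward as they close: fully open they stand 13 mm farther back than shut.
Start: joints at [70.164, 7.471, 85.268, -0, 87.261, -4.893], TCP at [154.69, 579.721, 231.292] pointing down, gripper open.
Joint ranges: [-169.43, 169.43], [-51.17, 129.36], [1.28, 143.12], [-76.62, 256.62], [0, 156.53], [-152.29, 152.29]. Speed limits (degrees/s): [136.94, 136.94, 159.86, 180, 180, 180].

### API

Orientations are given as [roll, pitch, yaw] about the fixed x, y, z axes, in that order (R = Rz(yaw) Ry(pitch) Rx(roll)).
In Python, from bench import r gives the robot as it stands.
- The arm moves only by the shell command python3 -m jog 'ROWS' [OPENING] [FORCE]. ROWS is JSON, a list of rows, each a list of 6 numbers: the shift along the tool's x, y, z normalised to -1 to 1, where 1 is 0.25 m, then the turn, a rotation vector about the tool's x, y, z normalised to -1 to 1, where 1 is pi rad. In form: [[x, y, z, ax, ay, az], ...]. A call has 1 to 10 rows; each row is the pose to reach, as a shift and turn from the pose commanded when the call began, along the tool's axes at that moment, turning the shorter way round; what a row does not reach only later rows make up. A row lasts 1/10 s, in which the tool goes at most 50 mm and 8.59 degrees, less where a joint would pass 70% of its speed; a pose out of reach is approached as far as the arm can. A call with a number of a shift or a turn outside -1 to 1 is refused whole. A call with a gripper value outside its range is refused whole. OPENING is the opening, from 0 (shut) to 1 (fully open), set as the call begins (- or left out, the last holds). The fingers move at their own pace and stop on an object; FORCE is the grip in N (left out, the last holds). Time passes only in rows, so rows that repeat a pose let the fingers close. It gives the time, the measured TCP pose, the force and the opening at its end, in the units of the state.
- r.sense(): the state, without advancing time (a new reading comes with each control period).
- r.snapshot(name): name is "side" or "top" or "wrist"; returns a dict with "pixels" (480x640x3 uint8, red, green, blue), "intrinsics" (3x3 intrinsics, pixels), "extrinsics" (4x4, takes a point from camera to world coordinates). Camera axes: x right, y down, z forward; pixel columns grow to the right and rows downward; lengths in mm; the calibration is good to about 2 mm. The wrist camera is an equidistant fisheye: a pixel r from the principal point sees the ray r / f radians off the axis. A picture is of the moment at which its call begins. There is no depth.
- r.hand_in(): hands the job in, once; it reports no verdict.
The state is a dict: "time": time; "joint_pos": joint angles; "qd": joint speeds; "joint_efforts": joint torques, N m; "tool_pos": TCP position; "tcp_rot": TCP orientation; "ft_force": force on the tool from outside, world axes, zero at the start; "wrist_torque": the same for the moment, N m; "finger_gap": finger opening in mm.
Only numpy, scipy, OpenCV 4.12 (cv2) and the standard library are available. Lean on these libraries where they do the work, as an engineer would, in place of code of your own. Each camera call takes 0.05 s, during which the arm holds its last target.

## Working session

There is one attempt and no reset: what is moved stays moved. The work goes in short steps, Python scripts to look and compute and a shell command to move; the robot and the scene stay as the last step left them, time stands still between calls to the robot, and variables do not carry over. Pictures are saved under pics/ and viewed, and the job is handed in when it is done.

```bash
ls; mkdir -p pics; python3 - <<'E'
from bench import r
import cv2,numpy as np
for n in ["side","top","wrist"]:
    s=r.snapshot(n); cv2.imwrite(f"pics/{n}0.png",s["pixels"][:,:,::-1]); print(n,s["intrinsics"].round(1).tolist(),s["extrinsics"].round(3).tolist())
print(r.sense())
E
```

```text
pics
side [[474.8, 0.0, 316.3], [0.0, 474.8, 237.9], [0.0, 0.0, 1.0]] [[0.946, -0.153, 0.286, 343.374], [-0.324, -0.425, 0.845, -837.287], [-0.008, -0.892, -0.451, 563.389], [0.0, 0.0, 0.0, 1.0]]
top [[504.0, 0.0, 317.9], [0.0, 504.0, 235.9], [0.0, 0.0, 1.0]] [[0.008, -0.976, 0.217, 378.522], [-1.0, -0.007, 0.003, -6.865], [-0.001, -0.217, -0.976, 1229.635], [0.0, 0.0, 0.0, 1.0]]
wrist [[371.6, 0.0, 310.1], [0.0, 371.6, 237.0], [0.0, 0.0, 1.0]] [[0.258, 0.931, 0.26, 89.15], [0.966, -0.248, -0.071, 597.342], [-0.002, 0.269, -0.963, 372.691], [0.0, 0.0, 0.0, 1.0]]
{'time': 0.15, 'joint_pos': array([ 7.01645171e+01,  7.50692929e+00,  8.53169655e+01, -1.57598028e-03,
        8.72612651e+01, -4.89268590e+00]), 'qd': array([-0.02026194, -0.11736645, -0.21412205, -0.06865258,  0.09985998,
       -0.09409089]), 'joint_efforts': array([ 4.55382824e-04, -5.70051563e+01, -5.01165068e+01, -1.51630034e-04,
        9.54843010e-03,  2.97353540e-05]), 'tool_pos': array([154.54782409, 579.30064081, 230.44769828]), 'tcp_rot': array([-1.79915016e+02, -5.69493121e-03,  1.65057275e+02]), 'ft_force': array([ 1.22808396, -0.09692503,  0.80780801]), 'wrist_torque': array([ 0.02435637, -0.01211302,  0.04357601]), 'finger_gap': 85.18854787592223}
```

View pics/top0.png

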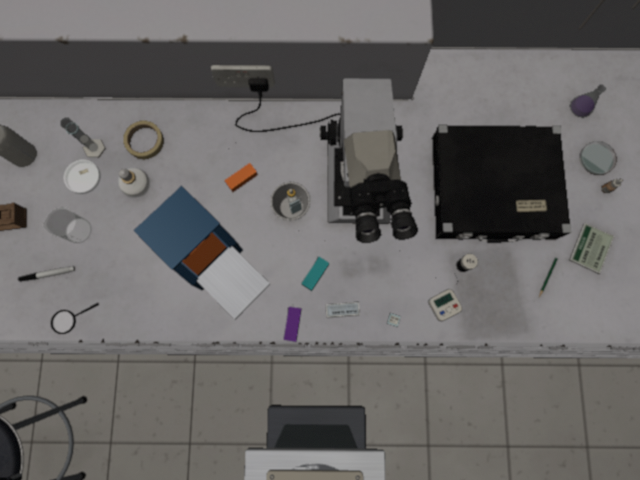

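View pics/side0.png

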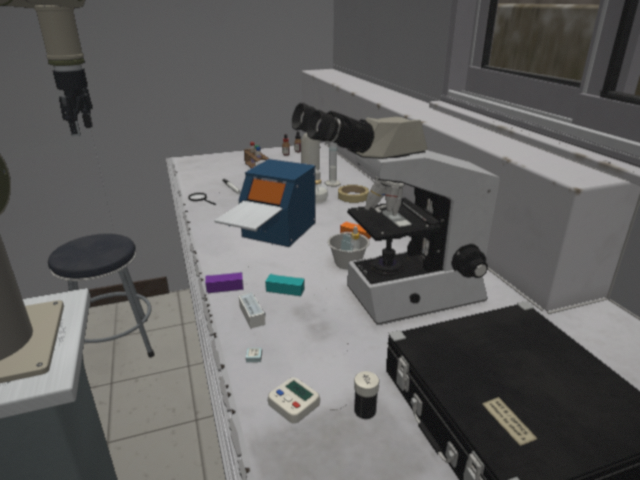

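View pics/wrist0.png

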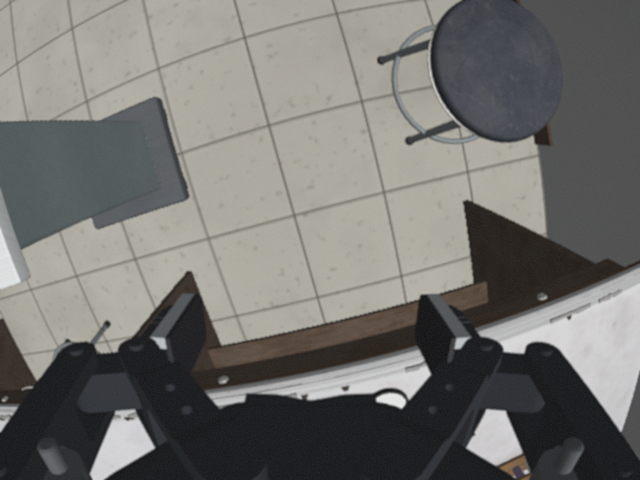

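Candidates for the carton in the top view are the white/blue block (343,310), purple (292,324), turquoise (316,273) and orange (241,177). By the description it is the white one at (343,310), so I'll check that in close crops.

```bash
python3 - <<'E'
import cv2
t=cv2.imread("pics/top0.png"); s=cv2.imread("pics/side0.png")
cv2.imwrite("pics/c1.png",cv2.resize(t[285:335,310:410],None,fx=8,fy=8,interpolation=2))
cv2.imwrite("pics/c2.png",cv2.resize(t[180:325,130:280],None,fx=4,fy=4,interpolation=2))
cv2.imwrite("pics/c3.png",cv2.resize(s[150:370,190:330],None,fx=2.7,fy=2.7,interpolation=2))
E
```

```text
(no output)
```

View pics/c1.png

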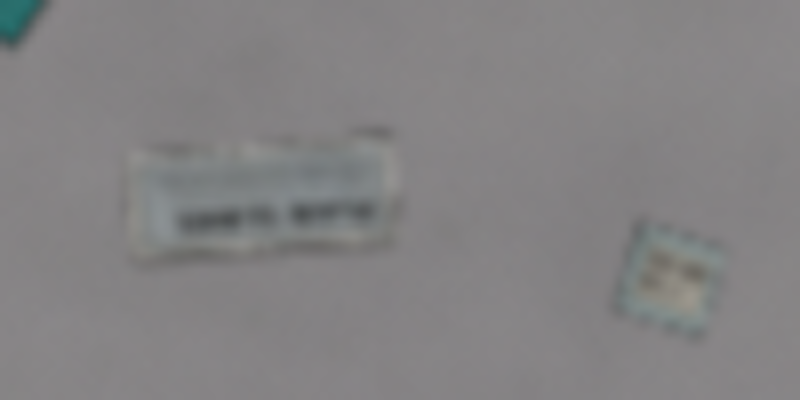

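View pics/c2.png

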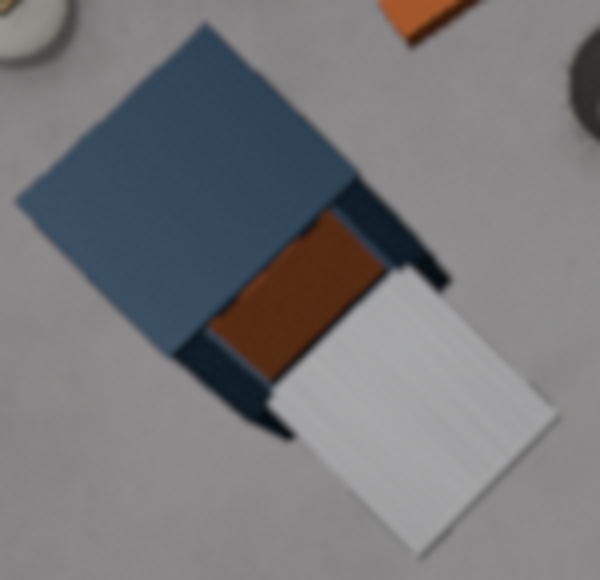

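View pics/c3.png

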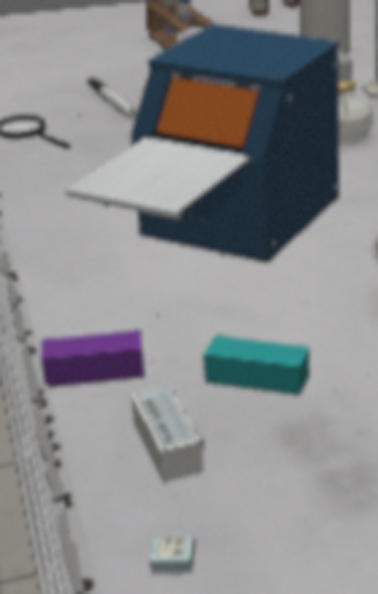

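```bash
cat > h.py <<'E'
import numpy as np
CAM={"top":(504.0,317.9,235.9),"side":(474.8,316.3,237.9)}
def ext(n):
    from bench import r
    return r.snapshot(n)["extrinsics"]
E_={"top":np.array([[0.008,-0.976,0.217,378.522],[-1,-.007,.003,-6.865],[-.001,-.217,-.976,1229.635]]),
"side":np.array([[0.946,-0.153,0.286,343.374],[-0.324,-0.425,0.845,-837.287],[-0.008,-0.892,-0.451,563.389]])}
def back(n,u,v,z):
    f,cx,cy=CAM[n];E=E_[n];d=E[:,:3]@np.array([(u-cx)/f,(v-cy)/f,1]);return E[:,3]+d*(z-E[2,3])/d[2]
def proj(n,p):
    f,cx,cy=CAM[n];E=E_[n];q=E[:,:3].T@(np.array(p)-E[:,3]);return f*q[0]/q[2]+cx,f*q[1]/q[2]+cy
E
python3 - <<'E'
from h import *
def crop(pts,s,ox,oy,z,n="top"):
    return np.array([back(n,(a+.5)/s-.5+ox,(b+.5)/s-.5+oy,z)[:2] for a,b in pts])
c=crop([(130,152),(395,138),(396,242),(134,262)],8,310,285,28); print("carton",c.round(1).tolist(),c.mean(0))
print([np.linalg.norm(c[i]-c[i-1]).round(1) for i in range(4)], np.degrees(np.arctan2(*((c[0]+c[3]-c[1]-c[2])[::-1]))))
l=crop([(408,265),(558,412),(422,556),(268,402)],4,130,180,110); print("ledge",l.round(1).tolist(),l.mean(0))
print([np.linalg.norm(l[i]-l[i-1]).round(1) for i in range(4)],np.degrees(np.arctan2(*((l[0]+l[3]-l[1]-l[2])[::-1]))))
l=crop([(205,22),(357,175),(172,355),(17,202)],4,130,180,172); print("roof",l.round(1).tolist(),l.mean(0))
print([np.linalg.norm(l[i]-l[i-1]).round(1) for i in range(4)],np.degrees(np.arctan2(*((l[0]+l[3]-l[1]-l[2])[::-1]))))
s=crop([(133,398),(160,389),(203,441),(167,453)],2.7,190,150,28,"side");print("carton side",s.round(1).tolist(),s.mean(0))
s=crop([(145,139),(248,157),(178,214),(68,190)],2.7,190,150,110,"side");print("ledge side",s.round(1).tolist(),s.mean(0))
E
```

```text
carton [[481.4, -23.2], [486.2, -101.8], [455.7, -101.8], [449.2, -24.5]] [468.12994025 -62.79789635]
[np.float64(32.3), np.float64(78.8), np.float64(30.5), np.float64(77.5)] 94.11026214607283
ledge [[602.8, 192.0], [519.9, 104.6], [439.9, 177.0], [524.2, 266.6]] [521.69795555 185.03529181]
[np.float64(108.4), np.float64(120.5), np.float64(107.9), np.float64(123.0)] 46.64404222105455
roof [[725.7, 298.7], [639.7, 210.7], [540.7, 303.9], [623.3, 393.3]] [632.39469875 301.65728931]
[np.float64(139.4), np.float64(123.0), np.float64(135.9), np.float64(121.7)] 46.45699759284772
carton side [[451.0, -30.9], [472.5, -25.8], [487.6, -101.2], [460.7, -106.6]] [467.96454244 -66.13726051]
ledge side [[525.0, 267.3], [604.0, 193.5], [519.2, 98.9], [441.1, 177.1]] [522.33932375 184.20671223]
```

```bash
cat >> h.py <<'E'
from scipy.spatial.transform import Rotation as R
def go(x,y,z,yaw,p0=None,rpy0=None):
    if p0 is None:
        from bench import r
        s=r.sense();p0=s["tool_pos"];rpy0=s["tcp_rot"]
    R0=R.from_euler("xyz",rpy0,degrees=True);T=R.from_euler("xyz",[180,0,yaw],degrees=True)
    d=R0.inv().apply(np.array([x,y,z])-p0)/250; w=(R0.inv()*T).as_rotvec()/np.pi
    print("row",d.round(4).tolist(),w.round(4).tolist(),"rows lin",round(np.linalg.norm(d)*5,1),"ang",round(np.linalg.norm(w)*180/8.59,1))
E
python3 - <<'E'
from h import *
p0=[154.69,579.721,231.292]; q=[180,0,165.057]
go(290,340,231,130,p0,q)
go(390,125,231,110,[290,340,231],[180,0,130])
go(468,-64,150,95,[390,125,231],[180,0,110])
print(back("top",368,232,350))
E
```

```text
row [-0.7702, -0.7869, 0.0012] [-0.0, -0.0, 0.1948] rows lin 5.5 ang 4.1
row [-0.9159, -0.2464, -0.0] [0.0, -0.0, 0.1111] rows lin 4.7 ang 2.3
row [-0.8171, 0.0346, 0.324] [0.0, -0.0, 0.0833] rows lin 4.4 ang 1.7
[581.94927412 -93.84323847 350.        ]
```

```bash
python3 -m jog '[[-0.77,-0.787,0,0,0,0.195],[-0.77,-0.787,0,0,0,0.195],[-0.77,-0.787,0,0,0,0.195],[-0.77,-0.787,0,0,0,0.195],[-0.77,-0.787,0,0,0,0.195],[-0.77,-0.787,0,0,0,0.195],[-0.77,-0.787,0,0,0,0.195],[-0.77,-0.787,0,0,0,0.195]]' 1 40
python3 -m jog '[[-0.916,-0.246,0,0,0,0.111],[-0.916,-0.246,0,0,0,0.111],[-0.916,-0.246,0,0,0,0.111],[-0.916,-0.246,0,0,0,0.111],[-0.916,-0.246,0,0,0,0.111],[-0.916,-0.246,0,0,0,0.111],[-0.916,-0.246,0,0,0,0.111]]'
python3 -m jog '[[-0.817,0.035,0.324,0,0,0.083],[-0.817,0.035,0.324,0,0,0.083],[-0.817,0.035,0.324,0,0,0.083],[-0.817,0.035,0.324,0,0,0.083],[-0.817,0.035,0.324,0,0,0.083],[-0.817,0.035,0.324,0,0,0.083],[-0.817,0.035,0.324,0,0,0.083],[-0.817,0.035,0.324,0,0,0.083]]'
python3 - <<'E'
from bench import r
import cv2
s=r.snapshot("wrist"); cv2.imwrite("pics/w1.png",s["pixels"][:,:,::-1]); print(s["extrinsics"].round(4).tolist()); print(r.sense()["tool_pos"],r.sense()["tcp_rot"],r.sense()["time"])
E
```

```text
time: 0.95
tool_pos: [290.1, 339.8, 231.3]
tcp_rot: [180.0, -0.0, 129.9]
ft_force: [-0.1, -0.4, 0.4]
finger_gap: 85.4
time: 1.65
tool_pos: [390.0, 125.4, 231.2]
tcp_rot: [-180.0, -0.0, 109.9]
ft_force: [0.3, 0.6, -0.4]
finger_gap: 85.3
time: 2.45
tool_pos: [468.1, -62.1, 150.8]
tcp_rot: [180.0, -0.0, 95.2]
ft_force: [-0.3, -0.4, 0.1]
finger_gap: 85.2
[[0.9959, 0.0868, 0.0234, 462.6921], [0.0899, -0.9589, -0.269, 6.3727], [-0.0009, 0.27, -0.9629, 293.1482], [0.0, 0.0, 0.0, 1.0]]
[468.19924001 -62.22595697 150.93222917] [ 1.79943600e+02 -6.23022412e-03  9.51818949e+01] 2.5
```

View pics/w1.png

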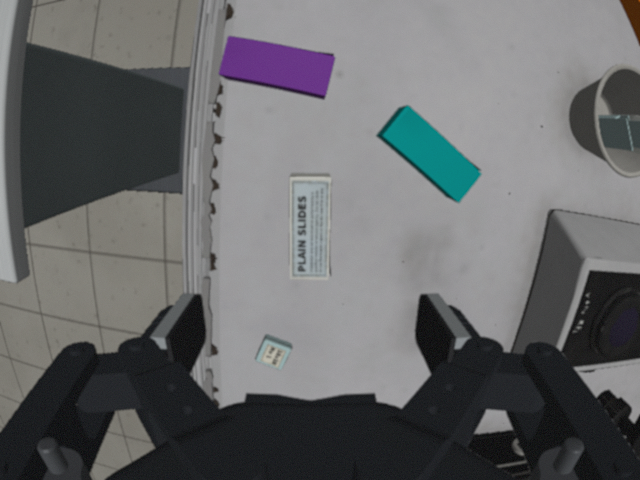

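The wrist view shows the slides carton ("PLAIN SLIDES") at about (310,227), with corners near (291,175), (330,175), (330,278) and (290,278). I'll refine its pose from these.

```bash
python3 - <<'E'
import cv2
w=cv2.imread("pics/w1.png"); cv2.imwrite("pics/c4.png",cv2.resize(w[160:295,260:360],None,fx=4.4,fy=4.4,interpolation=2))
E
```

```text
(no output)
```

View pics/c4.png

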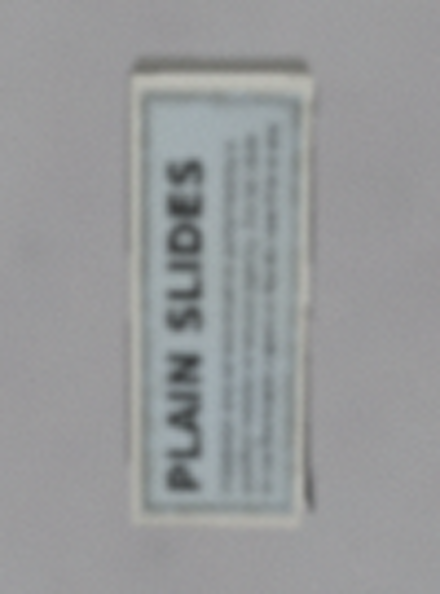

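```bash
cat >> h.py <<'E'
def fback(E,u,v,z):
    a=np.array([u-310.1,v-237.0]);rr=np.hypot(*a);th=rr/371.6
    d=np.array([*(a/rr*np.sin(th)),np.cos(th)]);E=np.array(E);d=E[:3,:3]@d
    return E[:3,3]+d*(z-E[2,3])/d[2]
E
python3 - <<'E'
from h import *
E=[[0.9959, 0.0868, 0.0234, 462.6921], [0.0899, -0.9589, -0.269, 6.3727], [-0.0009, 0.27, -0.9629, 293.1482]]
c=np.array([fback(E,(a+.5)/4.4-.5+260,(b+.5)/4.4-.5+160,28)[:2] for a,b in [(134,72),(310,76),(300,524),(131,524)]])
print(c,c.mean(0),np.degrees(np.arctan2(*((c[0]+c[1]-c[2]-c[3])[::-1]))),[np.linalg.norm(c[i]-c[i-1]).round(1) for i in range(4)])
go(468.5,-65,4,96)
E
```

```text
[[ 450.79175584  -23.84648538]
 [ 479.34802766  -21.92597462]
 [ 485.68157337  -99.6453614 ]
 [ 456.26158376 -102.32168279]] [468.02073516 -61.93487605] 94.32153627685541 [np.float64(78.7), np.float64(28.6), np.float64(78.0), np.float64(29.5)]
row [-0.0112, -0.0004, 0.5877] [0.0003, -0.0, -0.0045] rows lin 2.9 ang 0.1
```

```bash

python3 -m jog '[[0,0,0.15,0,0,0],[0,0,0.3,0,0,0],[0,0,0.45,0,0,0],[0,0,0.53,0,0,0],[0,0,0.58,0,0,0],[0,0,0.58,0,0,0],[0,0,0.58,0,0,0]]' 1
python3 -m jog '[[0,0,0,0,0,0],[0,0,0,0,0,0],[0,0,0,0,0,0],[0,0,0,0,0,0],[0,0,0,0,0,0],[0,0,0,0,0,0],[0,0,0,0,0,0],[0,0,0,0,0,0]]' 0 25
python3 - <<'E'
from bench import r
import cv2
s=r.snapshot("wrist"); cv2.imwrite("pics/w2.png",s["pixels"][:,:,::-1])
E
```

```text
time: 3.2
tool_pos: [468.9, -63.7, 6.6]
tcp_rot: [179.9, 0.0, 95.1]
ft_force: [0.8, -1.1, 0.2]
finger_gap: 85.3
time: 4.0
tool_pos: [468.5, -64.2, 5.9]
tcp_rot: [179.9, 0.0, 95.0]
ft_force: [-0.3, -0.4, 6.4]
finger_gap: 29.7
```

View pics/w2.png

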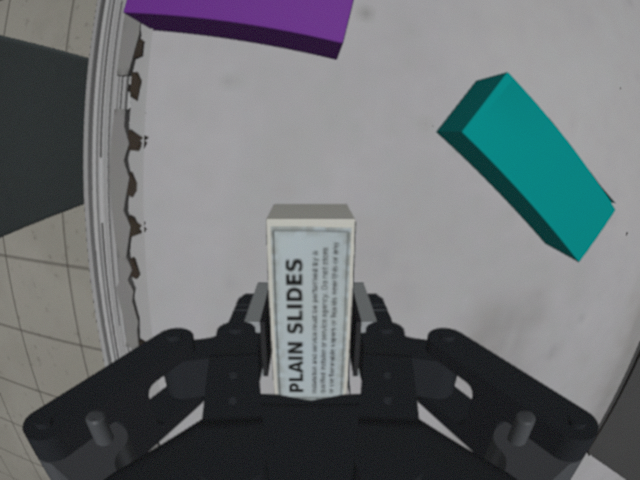

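```bash

python3 -m jog '[[0,0,-0.15,0,0,0],[0,0,-0.3,0,0,0],[0,0,-0.45,0,0,0],[0,0,-0.6,0,0,0],[0,0,-0.65,0,0,0],[0,0,-0.65,0,0,0]]'
python3 - <<'E'
from h import *
go(523.9,186.9,160,46.6)
E
```

```text
time: 4.65
tool_pos: [469.3, -64.4, 170.0]
tcp_rot: [179.8, 0.1, 95.0]
ft_force: [1.5, 0.2, 0.0]
finger_gap: 29.6
row [0.9822, 0.3055, 0.0397] [0.0014, -0.0001, 0.2691] rows lin 5.1 ang 5.6
```

```bash

python3 -m jog '[[0.15,0.046,0.006,0,0,0.045],[0.31,0.097,0.012,0,0,0.09],[0.47,0.148,0.018,0,0,0.13],[0.63,0.198,0.025,0,0,0.175],[0.79,0.248,0.03,0,0,0.22],[0.91,0.285,0.035,0,0,0.25],[0.982,0.306,0.04,0.001,0,0.269],[0.982,0.306,0.04,0.001,0,0.269],[0.982,0.306,0.04,0.001,0,0.269],[0.982,0.306,0.04,0.001,0,0.269]]'
python3 - <<'E'
from h import *
from bench import r
import cv2
for n in ("top","side","wrist"):
    s=r.snapshot(n); im=s["pixels"][:,:,::-1]
    if n=="top": im=cv2.resize(im[150:350,120:320],None,fx=3,fy=3,interpolation=2)
    if n=="side": im=cv2.resize(im[120:320,150:350],None,fx=3,fy=3,interpolation=2)
    cv2.imwrite(f"pics/{n}3.png",im); 
    if n=="wrist": print(s["extrinsics"].round(4).tolist())
go(523.9,186.9,117,46.6)
E
```

```text
time: 5.65
tool_pos: [521.8, 186.2, 156.4]
tcp_rot: [-179.8, 0.2, 46.6]
ft_force: [-0.1, -0.2, -1.3]
finger_gap: 29.8
[[0.7261, -0.6605, -0.191, 570.7472], [-0.6876, -0.6992, -0.1958, 236.0879], [-0.0042, 0.2735, -0.9619, 299.4893], [0.0, 0.0, 0.0, 1.0]]
row [0.006, 0.0029, 0.1624] [-0.0009, 0.0005, -0.0002] rows lin 0.8 ang 0.0
```

View pics/side3.png

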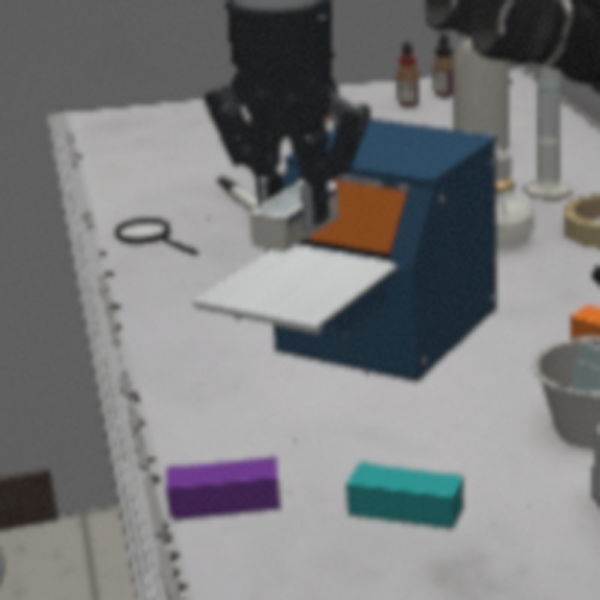

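View pics/wrist3.png

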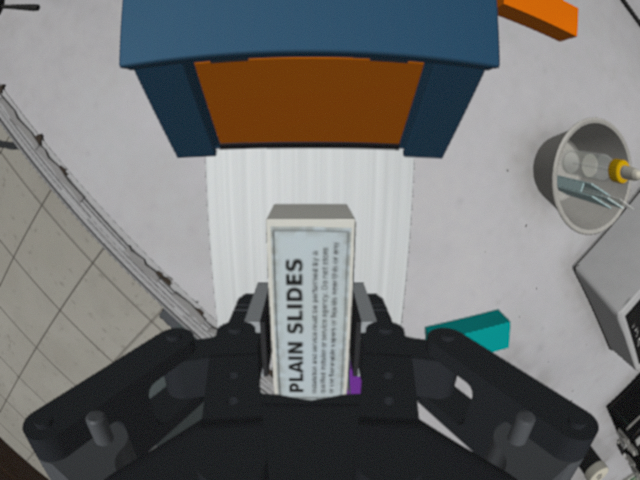

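The carton is gripped and centred over the ledge: the ledge edges are at columns 213 and 412 and the carton is centred on 311. Next I'll check the box pose from this view.

```bash
python3 - <<'E'
from h import *
E=[[0.7261, -0.6605, -0.191, 570.7472], [-0.6876, -0.6992, -0.1958, 236.0879], [-0.0042, 0.2735, -0.9619, 299.4893]]
a=fback(E,217,147,110);b=fback(E,405,147,110);c=fback(E,213,295,110);d=fback(E,408,295,110)
for p in(a,b,c,d):
    q=p[:2]-[594,261];print(p.round(1),"box",q@[.687,.7266],q@[-.7266,.687])
print(np.linalg.norm(a-b))
E
```

```text
[531.4 265.6 110. ] box -39.67418214671597 48.643085526093465
[601.8 198.9 110. ] box -39.69871111023437 -48.33667080792243
[468.8 210.7 110. ] box -122.58912466831262 56.3912822039803
[550.1 133.9 110. ] box -122.4713009053181 -55.440024927725645
96.98380568483493
```

```bash

python3 -m jog '[[0,0,0.06,0,0,0],[0,0,0.11,0,0,0],[0,0,0.14,0,0,0],[0,0,0.155,0,0,0],[0,0,0.155,0,0,0],[0,0,0.155,0,0,0]]'
```

```text
time: 6.4
tool_pos: [522.6, 187.4, 119.2]
tcp_rot: [-179.8, 0.1, 46.6]
ft_force: [-0.5, 0.4, -0.1]
finger_gap: 29.5
```

```bash

python3 -m jog '[[0,0,0.01,0,0,0],[0,0,0.012,0,0,0],[0,0,0.012,0,0,0]]'
python3 -m jog '[[0,0,0,0,0,0],[0,0,0,0,0,0],[0,0,0,0,0,0],[0,0,0,0,0,0]]' 0.62
python3 -m jog '[[0,0,-0.1,0,0,0],[0,0,-0.2,0,0,0],[0,0,-0.24,0,0,0],[0,0,-0.24,0,0,0]]' 0.62
python3 - <<'E'
from h import *
from bench import r
import cv2
s=r.snapshot("wrist"); cv2.imwrite("pics/w5.png",s["pixels"][:,:,::-1]); print(s["extrinsics"].round(4).tolist())
E
```

```text
time: 6.7
tool_pos: [522.5, 187.3, 116.2]
tcp_rot: [-179.8, 0.1, 46.6]
ft_force: [-0.0, -0.8, -0.6]
finger_gap: 29.0
time: 7.1
tool_pos: [522.5, 187.3, 116.2]
tcp_rot: [-179.8, 0.1, 46.6]
ft_force: [-0.8, -0.3, 0.4]
finger_gap: 53.0
time: 7.5
tool_pos: [523.9, 187.6, 178.0]
tcp_rot: [-180.0, -0.1, 46.6]
ft_force: [0.1, 0.5, 0.2]
finger_gap: 52.7
[[0.7266, -0.6613, -0.1866, 571.6925], [-0.6871, -0.7, -0.1946, 237.33], [-0.0019, 0.2696, -0.963, 320.4822], [0.0, 0.0, 0.0, 1.0]]
```

View pics/w5.png

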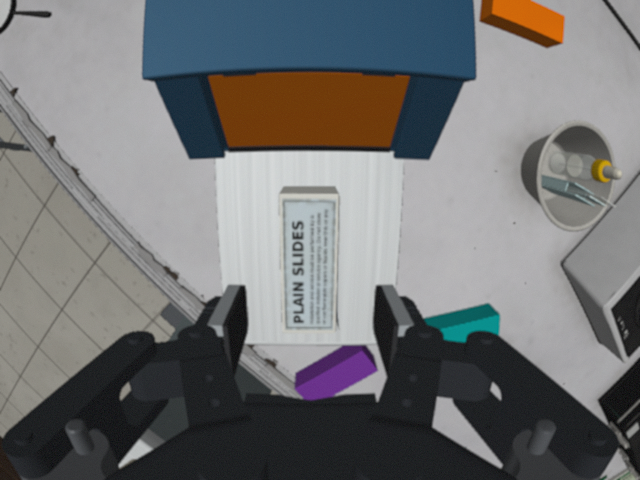

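```bash

python3 -m jog '[[-0.1,0,0,0,0,0],[-0.2,0,0,0,0,0],[-0.28,0,0,0,0,0],[-0.28,0,0,0,0,0],[-0.28,0,0,0,0,0],[-0.28,0,0,0,0,0]]' 0
python3 -m jog '[[0,0,0.08,0,0,0],[0,0,0.16,0,0,0],[0,0,0.21,0,0,0],[0,0,0.21,0,0,0],[0,0,0.21,0,0,0]]'
python3 - <<'E'
from h import *
from bench import r
import cv2
s=r.snapshot("wrist"); cv2.imwrite("pics/w6.png",s["pixels"][:,:,::-1])
p=r.sense(); q=p["tool_pos"][:2]-[594,261];print(p["tool_pos"],p["tcp_rot"],"box",q@[.687,.7266],q@[-.7266,.687])
E
```

```text
time: 8.15
tool_pos: [474.6, 136.7, 175.5]
tcp_rot: [-179.8, 0.1, 46.6]
ft_force: [-0.5, -0.0, 0.7]
finger_gap: 0.0
time: 8.65
tool_pos: [474.5, 136.7, 123.8]
tcp_rot: [-179.8, 0.1, 46.6]
ft_force: [0.1, 0.0, -0.8]
finger_gap: 0.4
[474.95341398 136.67523145 124.42765937] [-1.79871795e+02  2.97106477e-02  4.66295331e+01] box -172.11938142947713 1.0881334083141354
```

View pics/w6.png

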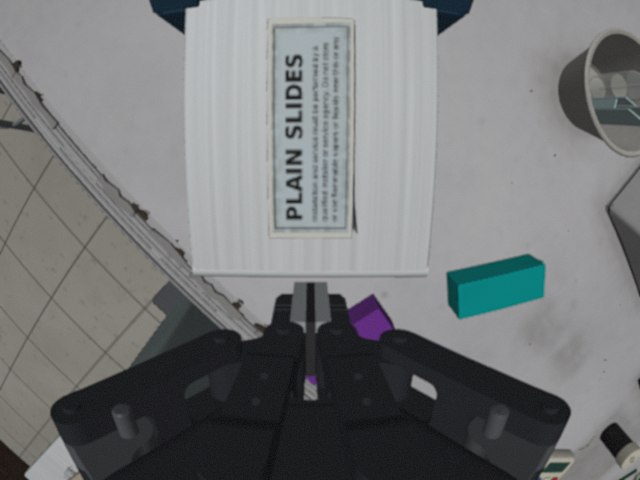

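```bash

python3 -m jog '[[0.04,0,-0.002,0,0,0],[0.07,0,-0.002,0,0,0],[0.09,0,-0.002,0,0,0],[0.11,0,-0.002,0,0,0],[0.14,0,-0.002,0,0,0],[0.17,0,-0.002,0,0,0],[0.2,0,-0.002,0,0,0],[0.23,0,-0.002,0,0,0],[0.26,0,-0.002,0,0,0],[0.28,0,-0.002,0,0,0]]'
python3 - <<'E'
from h import *
from bench import r
import cv2
s=r.snapshot("wrist"); cv2.imwrite("pics/w7.png",s["pixels"][:,:,::-1])
s=r.snapshot("side"); cv2.imwrite("pics/s7.png",cv2.resize(s["pixels"][120:320,150:350,::-1],None,fx=3,fy=3,interpolation=2))
p=r.sense(); q=p["tool_pos"][:2]-[594,261];print("box",q@[.687,.7266],q@[-.7266,.687])
E
```

```text
time: 9.7
tool_pos: [522.9, 187.8, 124.0]
tcp_rot: [-179.8, 0.1, 46.6]
ft_force: [-0.4, -0.7, -0.2]
finger_gap: 0.1
box -102.13933893030377 1.413443022571343
```

View pics/w7.png

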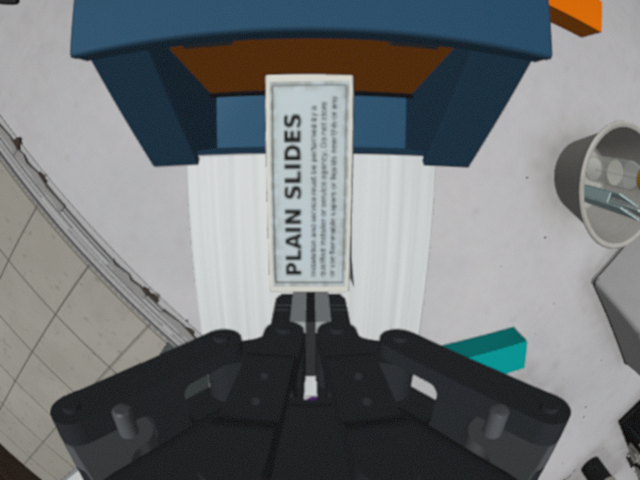

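View pics/s7.png

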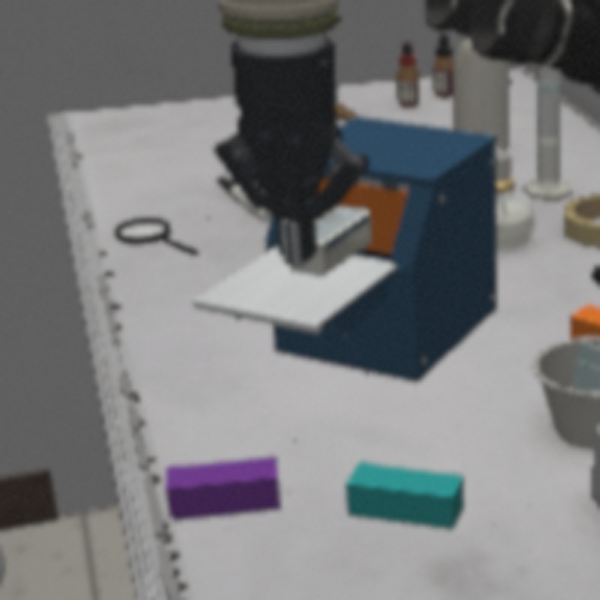

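The carton is going in straight and the flap is opening. I'll continue the push.

```bash

python3 -m jog '[[0.03,0,0,0,0,0],[0.06,0,0,0,0,0],[0.09,0,0,0,0,0],[0.12,0,0,0,0,0],[0.15,0,0,0,0,0],[0.18,0,0,0,0,0],[0.2,0,0,0,0,0],[0.22,0,0,0,0,0],[0.24,0,0,0,0,0],[0.26,0,0,0,0,0]]'
python3 - <<'E'
from h import *
from bench import r
import cv2
s=r.snapshot("wrist"); cv2.imwrite("pics/w8.png",s["pixels"][:,:,::-1])
s=r.snapshot("side"); cv2.imwrite("pics/s8.png",cv2.resize(s["pixels"][120:320,150:350,::-1],None,fx=3,fy=3,interpolation=2))
p=r.sense(); q=p["tool_pos"][:2]-[594,261];print("box",q@[.687,.7266],q@[-.7266,.687])
E
```

```text
time: 10.8
tool_pos: [567.3, 234.8, 123.9]
tcp_rot: [-179.8, 0.1, 46.6]
ft_force: [0.6, -0.6, 1.1]
finger_gap: -0.3
box -37.200493070205795 1.403454384544414
```

View pics/w8.png

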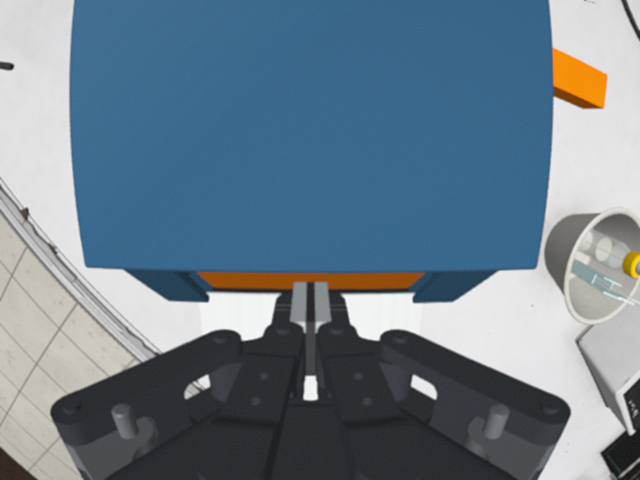

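View pics/s8.png

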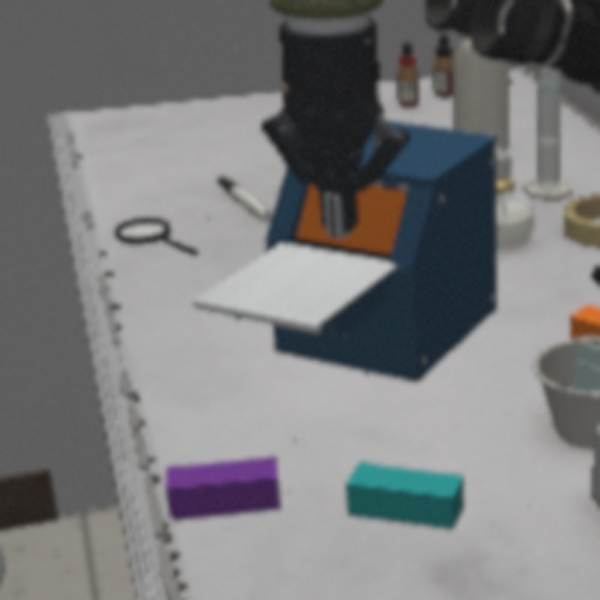

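The carton is no longer visible and the flap is closed up to the fingers. I'll withdraw and check.

```bash

python3 -m jog '[[-0.08,0,-0.02,0,0,0],[-0.18,0,-0.1,0,0,0],[-0.3,0,-0.2,0,0,0],[-0.36,0,-0.24,0,0,0],[-0.36,0,-0.24,0,0,0],[-0.36,0,-0.24,0,0,0],[-0.36,0,-0.24,0,0,0]]'
python3 - <<'E'
from h import *
from bench import r
import cv2
s=r.snapshot("wrist"); cv2.imwrite("pics/w9.png",s["pixels"][:,:,::-1])
s=r.snapshot("side"); cv2.imwrite("pics/s9.png",cv2.resize(s["pixels"][120:420,150:450,::-1],None,fx=2,fy=2,interpolation=2))
E
```

```text
time: 11.6
tool_pos: [505.3, 169.4, 183.1]
tcp_rot: [-179.8, 0.1, 46.6]
ft_force: [-0.3, 0.7, -0.9]
finger_gap: 0.1
```

View pics/w9.png

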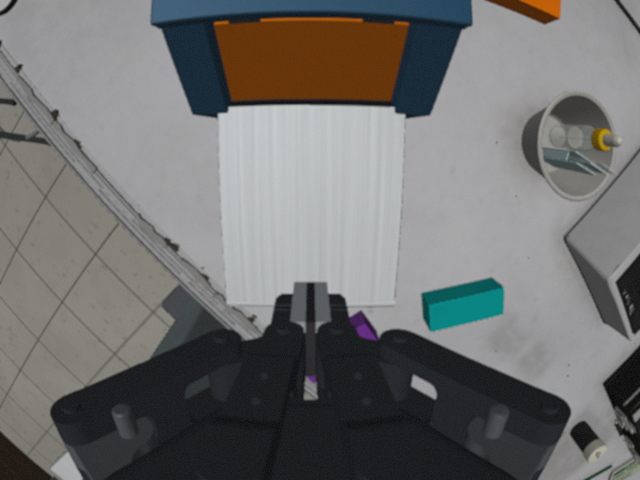

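View pics/s9.png

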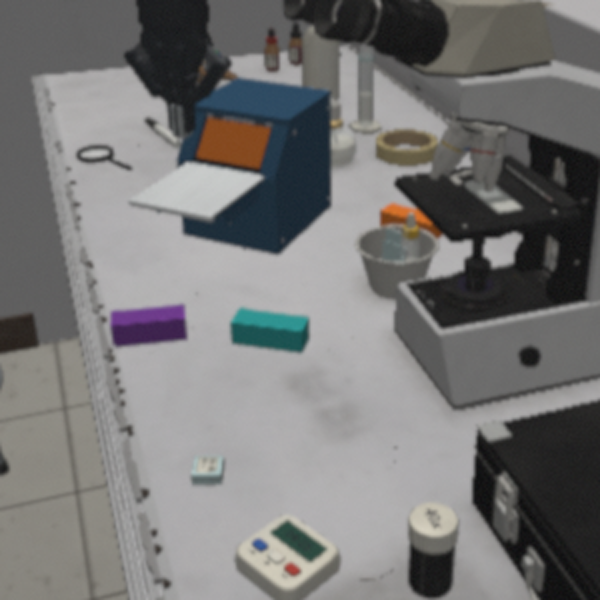

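```bash

python3 -m jog '[[0,0,-0.1,0,0,0],[-0.1,0,-0.2,0,0,0],[-0.2,0,-0.2,0,0,0],[-0.2,0,-0.2,0,0,0],[-0.2,0,-0.2,0,0,0],[-0.2,0,-0.2,0,0,0]]'
python3 - <<'E'
from bench import r
import cv2
s=r.snapshot("top"); cv2.imwrite("pics/t10.png",s["pixels"][:,:,::-1])
s=r.snapshot("wrist"); cv2.imwrite("pics/w10.png",cv2.resize(s["pixels"][0:240,160:480,::-1],None,fx=2.4,fy=2.4,interpolation=2))
E
```

```text
time: 12.3
tool_pos: [471.3, 133.2, 233.3]
tcp_rot: [-179.8, 0.1, 46.6]
ft_force: [-0.1, 0.7, -0.5]
finger_gap: -0.1
```

View pics/t10.png

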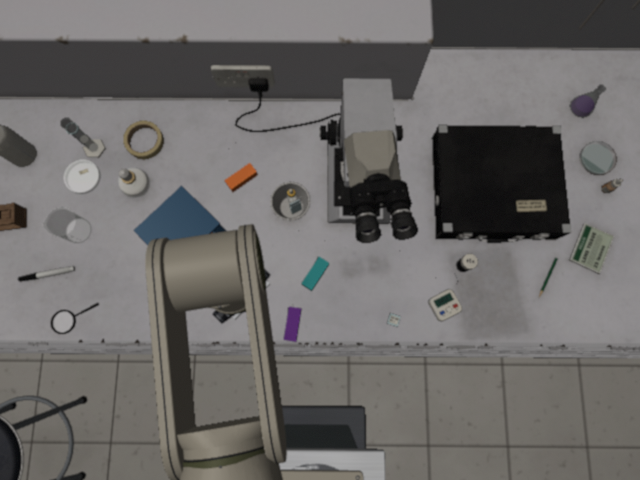

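View pics/w10.png

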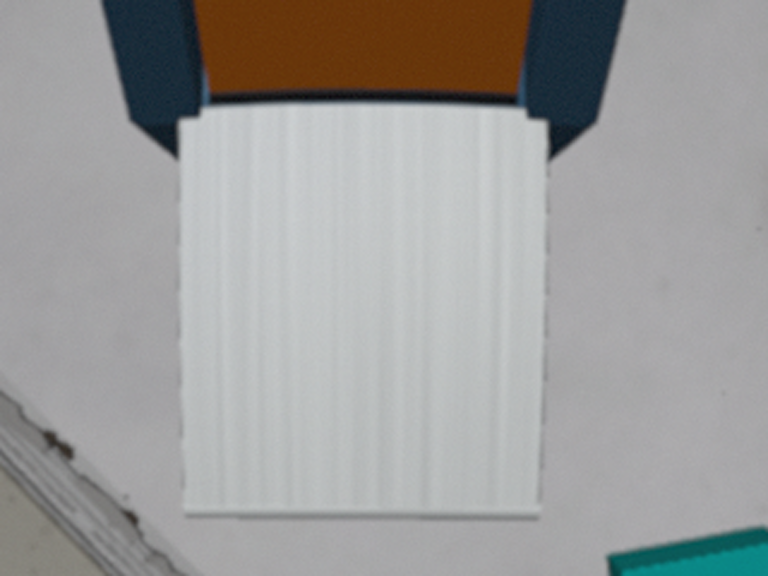

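The ledge is empty and the flap is shut. The timer (445,305) and coverslip box (394,320) have not moved in the top view. Handing in.

```bash
python3 -c "
from bench import r
print(r.hand_in())"
```

```text
the job is handed in; nothing more can be done
None
```

I gripped the white and blue slides carton, laid it lengthwise on the ledge, and pushed its rear end with the closed fingers until it went through the flap. Then I backed the arm well clear and handed in at about 12.4 s of robot time.

- **Last checks:** The ledge is empty, and the flap looks shut, as it did at the start. The timer, coverslip box and look-alikes are at the same pixels as before, and the wrist force is about zero.
- **Not seen directly:** The cameras cannot see into the closed box, so I infer that the carton fell inside and is at rest because it is no longer visible and the flap closed behind it. The flap angle was also judged by eye, not measured.
- **Disagreement:** The top, side and wrist views put the carton's centre up to about 4 mm apart along its length. I used a value close to the top and wrist results.
- **Force:** The wrist force showed about 6 N while the fingers closed on the carton at the bench, possibly from the fingertips touching the surface. That is well below the limits.

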